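Find the junction-box cover that rocks and press it home

ROBOT

A 6-joint arm with a two-finger parallel gripper is mounted at the origin on the work surface. World frame = base frame: x ahead of the robot, y to its left, z up, the work surface at z = 0. Lengths are in m, angles in degrees, forces in N, time in s.
With the tool pointing down it reaches from about 0.25 to 0.775 m from the base axis. Payload 4 kg.
Tool frame: the origin (TCP) lies on the mounting face of the last link; the fingertips stand 173 mm ahead of it and the grasp point (between the pads) lies bot.tcp_to_grasp ahead of it (bot.tcp_to_grasp is the distance from the TCP to the grasp point, in m); z points along the fingers, y is the direction in which the jaws open and shut (so a half turn about z gives the same grasp; the last joint's range is limited). The gripper opens to 85 mm and grips with 20 to 120 N. Pads are 22 mm wide; open, the fingers measure 114 mm over their backs; the gripper's body (76 mm by 85 mm) begins 54 mm behind the grasp point. The pads swing forward as they close: fully open they stand 13 mm farther back than shut.
Start: joints at [-71.224, 4.996, 78.535, -0, 96.463, -5.907], TCP at [0.23, -0.5, 0.405] pointing down, gripper open.
Joint ranges: [-177.83, 177.83], [-43.37, 116.18], [15.69, 146.23], [-61.86, 241.86], [9.47, 152.12], [-147.06, 147.06]. Speed limits (degrees/s): [159.86, 159.86, 180, 180, 180, 180].

INTERFACE

Orientations are given as a 3x3 rotation matrix whose columns are the frame's x, y, z axes.
In Python, from rig import bot gives the robot as it stands. The module is installed in compiled form; this text tells all that it offers.
- The arm moves only by the tool drive_tool, never from a script. Its argument "series" is a list of rows, each an object of numbers: "fingers": the closure, from 0 (fully open) to 1 (shut); "x", "y", "z": the shift along the world's x, y, z in mm; "spin": the turn about the world's z in rad. A call has 1 to 12 rows; each row shifts and turns the commanded pose from where the row before left it; what a row does not reach is not made up. A row lasts 1/12 s, in which the tool goes at most 41.7 mm and 7.16 degrees, less where a joint would pass 70% of its speed; a pose out of reach is approached as far as the arm can. A call with a gripper value outside its range is refused whole. The fingers move at their own pace and stop on an object; the grip force is fixed at half the most. Time passes only in rows, so rows that do not move let the fingers close. It gives the time, the measured TCP pose, the force and the opening at its end, in the units of the state.
- bot.state(): the state, without advancing time (a new reading comes with each control period).
- bot.get_image(name): name is "scene" or "top"; returns a dict with "image" (384x512x3 uint8, red, green, blue), "depth" (384x512 float32, m along the optical axis (not along the pixel's ray), 0 where there is no reading), "camera_matrix" (3x3 intrinsics, pixels), "R" (3x3) and "t" (3): a world point X has camera coordinates R X + t. Camera axes: x right, y down, z forward; pixel columns grow to the right and rows downward; lengths in m; the calibration is good to about 2 mm. A picture is of the moment at which its call begins.
- bot.finish_job(): hands the job in, once; it reports no verdict.
The state is a dict: "clock": time; "joint_pos": joint angles; "joint_velocities": joint speeds; "joint_torque": joint torques, N m; "eef_pos": TCP position; "tool_rot": TCP orientation; "wrist_force": force on the tool from outside, world axes, zero at the start; "ft_torque": the same for the moment, N m; "width": opening from 0.0 (shut) to 1.0 (fully open).
Only numpy, scipy, OpenCV 4.12 (cv2) and the standard library are available. Lean on these libraries where they do the work, as an engineer would, in place of code of your own. Each camera call takes 0.05 s, during which the arm holds its last target.

TASK

One of the four junction-box covers in the foam insert is not home. Press lightly with a closed fingertip near an edge of one cover after another until you find the one that rocks, then press that one down in its middle until it drops fully home, and finish with your fingertip still holding it down. Only press: lift nothing, and leave the other goods on the bench alone.

Things in the scene. Friction and masses are not known exactly. Their poses are not given: they have to be found in the camera images.
- cover_1: The leftmost (+y end) of four identical light-grey square covers on a row of dark junction boxes: plate 96 x 96 x 6 mm, origin at the centre of the plate's UNDERSIDE, z up, x to the back of the row. Rigid, about 0.1 kg, not fastened; a 12 mm deep lip under the plate keeps it on its box sideways (1 mm play). Three covers sit fully home on their box's 90 mm square rim and do not give; any one of the four may be the one that rocks.
- cover_2: The second from the left of four identical light-grey square covers on a row of dark junction boxes: plate 96 x 96 x 6 mm, origin at the centre of the plate's UNDERSIDE, z up, x to the back of the row. The rocking cover starts level, balanced on a stiff 16 mm wide stud under its middle, 5 mm above its rim. A light press (1 N) 38 mm out from its middle tips it about 0.13 rad, and sinks about 3 mm under the finger; let go, it levels again.
- cover_3: The third from the left of four identical light-grey square covers on a row of dark junction boxes: plate 96 x 96 x 6 mm, origin at the centre of the plate's UNDERSIDE, z up, x to the back of the row. Pressed straight down near its middle with more than about 10 N (15 N is plenty), the rocking cover's stud gives way: it drops 5 mm onto its rim and stays there.
- cover_4: The rightmost (-y end) of four identical light-grey square covers on a row of dark junction boxes: plate 96 x 96 x 6 mm, origin at the centre of the plate's UNDERSIDE, z up, x to the back of the row. The boxes stand at different depths in the foam: plate undersides start 55 to 64 mm above the bench, and height does not tell which cover rocks.
- insert: Fixed dark foam insert, 500 mm (its y) x 250 mm (its x) x 25 mm high, holding the four fixed boxes; origin on the bench under the middle of the row, box centres at its y = +168, +56, -56, -168 mm; the foam reaches from 85 mm in front of the row (-x) to 165 mm behind it
- gland: Bystander, leave alone: brass cable gland, 36 mm tall, 32 mm across, standing on the foam behind the boxes; origin under its centre
- locknut: Bystander, leave alone: flat steel ring, 38 mm across, 7 mm high, lying on the foam behind the boxes; origin under its centre
- screwdriver: Bystander, leave alone: screwdriver lying on the bench to the left
- tape: Bystander, leave alone: roll of brown tape lying flat, 110 mm across, 48 mm high, on the bench to the right; origin under its centre
- white_carton: Bystander, leave alone: small white carton 90 x 130 x 60 mm high, on the bench at the left; origin under its centre
- brown_carton: Bystander, leave alone: brown carton 120 x 150 x 90 mm high, on the right; origin under its centre
- mug: Bystander, leave alone: blue mug, 80 mm across, 90 mm high, at the back left; origin under its centre
Not all that is in view belongs to the job. What is shaped like the cover_1 but purple is not meant. Leave any yellow look-alike of the cover_2 alone.

How it is judged:
By the outcome, as a careful person would: the job done as asked, in the order asked, and still so for the second after the job is handed in, while the arm keeps its last pose, push and grip.
It also fails if it takes over 48 s, if anything falls off the work surface, if the arm or the gripper's body presses on something with over 40 N, if the wrist force passes 120 N, or if a joint passes its speed limit or range.

## Working session

There is one attempt and no reset: what is moved stays moved. The work goes in short steps, Python scripts to look and compute and a tool call to move; the robot and the scene stay as the last step left them, time stands still between calls to the robot, and variables do not carry over. Pictures are saved under pics/ and viewed, and the job is handed in when it is done.

Besides the shell and the picture viewer there is one more tool, called after ">>>" as name(argument=value, ...) on one line, values as JSON. drive_tool: Moves the arm, as the interface text tells. Its arguments: {"type":"object","properties":{"series":{"type":"array"}},"required":["series"]}

```bash
mkdir -p pics; cat > h.py <<'E'
from rig import bot
import numpy as np, cv2
def grab(name):
    d=bot.get_image(name); im=np.array(d["image"]); dep=np.array(d["depth"]); K=np.array(d["camera_matrix"]);R=np.array(d["R"]);t=np.array(d["t"])
    h,w=dep.shape; u,v=np.meshgrid(np.arange(w),np.arange(h))
    c=np.stack([(u-K[0,2])/K[0,0]*dep,(v-K[1,2])/K[1,1]*dep,dep],-1)
    P=(c-t)@R
    P[dep==0]=np.nan
    return im,P,K,R,t
E
python3 - <<'E'
from h import *
for n in("top","scene"):
    im,P,K,R,t=grab(n); np.savez(f"{n}.npz",im=im,P=P)
    cv2.imwrite(f"pics/{n}0.png",cv2.resize(im[:,:,::-1],(768,576)))
s=bot.state(); print(s["clock"],s["eef_pos"],s["tool_rot"],s["wrist_force"],s["width"],bot.tcp_to_grasp)
E
```

```text
0.1 [ 0.22963046 -0.49965877  0.40361602] [[ 9.08636230e-01  4.17588029e-01 -6.63250391e-04]
 [ 4.17588501e-01 -9.08634149e-01  1.95605976e-03]
 [ 2.14175184e-04 -2.05431250e-03 -9.99997867e-01]] [-0.73774648 -0.27359165  0.06506023] 0.9968153613189488 0.1547
```

View pics/top0.png

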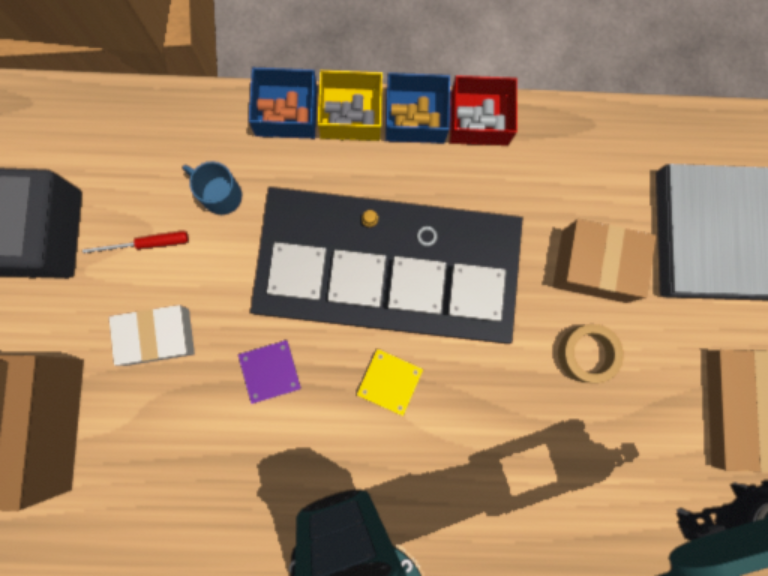

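View pics/scene0.png

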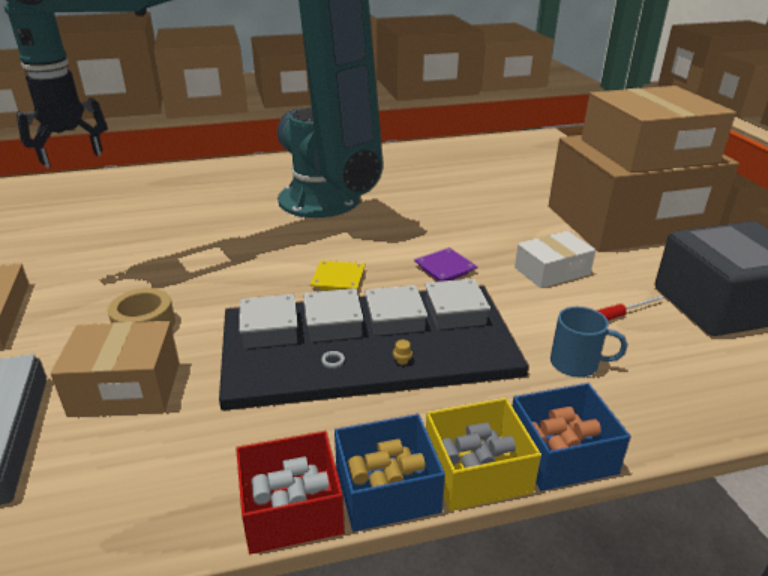

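The top view shows four light-grey covers in the dark foam at (297,271), (357,278), (417,285) and (478,292), left to right. The purple plate at (269,371) and the yellow one at (390,381) lie on the bare bench. They are look-alikes and not meant.

```bash
python3 - <<'E'
import numpy as np,cv2
d=np.load("top.npz");im=d["im"];P=d["P"]
hsv=cv2.cvtColor(im,cv2.COLOR_RGB2HSV)
m=((hsv[...,1]<40)&(hsv[...,2]>150)&(P[...,2]>.05)&(P[...,2]<.085)).astype(np.uint8)
m=cv2.morphologyEx(m,cv2.MORPH_OPEN,np.ones((3,3)))
n,l,s,c=cv2.connectedComponentsWithStats(m)
C=[]
for i in range(1,n):
    if s[i,4]<500: continue
    p=P[l==i]; r=cv2.minAreaRect((p[:,:2]*1000).astype(np.float32))
    print(c[i]*1.5,s[i,4],np.round(r[0],1),np.round(r[1],1),round(r[2],1),"mean",np.round(p.mean(0)*1000,1),"zmed",np.round(np.median(p[:,2])*1000,1)); 
    a=np.c_[p[:,:2]-p[:,:2].mean(0),np.ones(len(p))];print(np.linalg.lstsq(a,p[:,2],rcond=None)[0])
cv2.imwrite("pics/crop0.png",cv2.resize(im[150:240,155:360,::-1],None,fx=3.8,fy=3.8,interpolation=cv2.INTER_CUBIC))
E
```

```text
[719.67691437 228.13155413] 5302 [ 699.2 -650.8] [192.8 248.8] 89.5 mean [ 699.1 -648.    57.6] zmed 57.6
[0.00119501 0.00038767 0.05761507]
[296.0492228  269.99352332] 1158 [591.6 151.7] [94.8 95.9] 84.8 mean [591.2 151.4  64.3] zmed 64.3
[-0.00011321 -0.00061875  0.06426852]
[356.27720207 277.47927461] 1158 [581.5  40.4] [94.6 95.2] 85.1 mean [581.2  40.4  61.5] zmed 61.5
[-0.00270347 -0.00027848  0.06152426]
[416.67536356 284.31608212] 1169 [571.8 -71.2] [95.  95.2] 85.0 mean [571.3 -71.1  65.7] zmed 65.7
[0.00204003 0.0017163  0.06572269]
[476.88989637 291.3134715 ] 1158 [ 562.2 -182.6] [95.2 95.7] 85.0 mean [ 561.7 -182.5   65.7] zmed 65.7
[-0.00076773 -0.00283934  0.0657045 ]
[169.30147059 330.83333333] 612 [473.4 376.4] [88.5 51.1] 11.3 mean [473.2 375.5  59.2] zmed 59.1
[-0.00067706 -0.00090448  0.05921342]
[124.60281195 337.9745167 ] 569 [458.1 454.4] [88.3 48.8] 11.0 mean [458.  454.4  59.4] zmed 59.3
[ 0.01012854 -0.023985    0.05940703]
```

View pics/crop0.png

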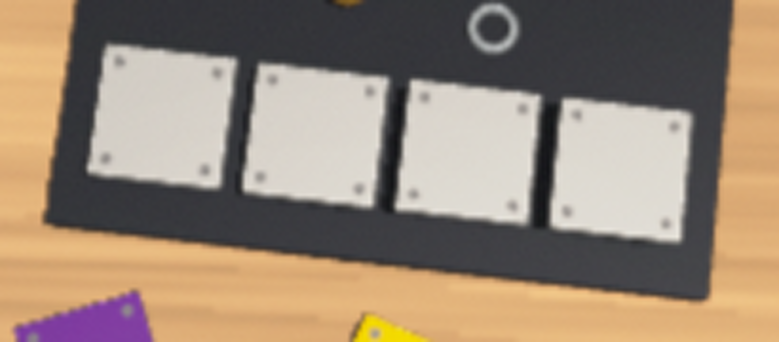

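Covers, matching the 112 mm spacing and 96 mm size, with row yaw −5°:

| Cover | x (mm) | y (mm) | top z (mm) |
|---|---|---|---|
| c1 | 591 | 151.5 | 64 |
| c2 | 581.5 | 40.4 | 61.5 |
| c3 | 571.5 | −71.2 | 65.7 |
| c4 | 562 | −182.6 | 65.7 |

I'll start with c4, the nearest one, at its front edge (−x side).

>>> drive_tool(series=[{"fingers": 1,"x": 25,"y": 26,"z": -6,"spin": -0.04},{"fingers": 1,"x": 25,"y": 26,"z": -6,"spin": -0.04},{"fingers": 1,"x": 25,"y": 26,"z": -6,"spin": -0.04},{"fingers": 1,"x": 25,"y": 27,"z": -6,"spin": -0.04},{"fingers": 1,"x": 25,"y": 27,"z": -6,"spin": -0.05},{"fingers": 1,"x": 25,"y": 27,"z": -6,"spin": -0.05},{"fingers": 1,"x": 25,"y": 27,"z": -6,"spin": -0.05},{"fingers": 1,"x": 25,"y": 27,"z": -6,"spin": -0.05},{"fingers": 1,"x": 25,"y": 27,"z": -6,"spin": -0.05},{"fingers": 1,"x": 25,"y": 27,"z": -6,"spin": -0.05},{"fingers": 1,"x": 23,"y": 27,"z": -6,"spin": -0.05},{"fingers": 1,"x": 23,"y": 26,"z": -6,"spin": -0.01}])

```text
clock: 1.1
eef_pos: [0.5265, -0.178, 0.3319]
tool_rot: [[0.996, -0.091, -0.001], [-0.091, -0.996, 0.0], [-0.001, -0.0, -1.0]]
wrist_force: [-0.1, 0.3, -0.2]
width: -0.0
```

>>> drive_tool(series=[{"fingers": 1,"z": -15},{"fingers": 1,"z": -15},{"fingers": 1,"z": -15},{"fingers": 1,"z": -15},{"fingers": 1,"z": -10},{"fingers": 1},{"fingers": 1},{"fingers": 1}])

```text
validation failed for argument at $.se...
```

The second call was refused, probably because each row needs every field. I'll send full rows.

>>> drive_tool(series=[{"fingers": 1,"x": 0,"y": -0.5,"z": -15,"spin": 0},{"fingers": 1,"x": 0,"y": 0,"z": -15,"spin": 0},{"fingers": 1,"x": 0,"y": 0,"z": -15,"spin": 0},{"fingers": 1,"x": 0,"y": 0,"z": -15,"spin": 0},{"fingers": 1,"x": 0,"y": 0,"z": -12,"spin": 0},{"fingers": 1,"x": 0,"y": 0,"z": -8,"spin": 0},{"fingers": 1,"x": 0,"y": 0,"z": -4,"spin": 0},{"fingers": 1,"x": 0,"y": 0,"z": 0,"spin": 0},{"fingers": 1,"x": 0,"y": 0,"z": 0,"spin": 0}])

```text
clock: 1.85
eef_pos: [0.5258, -0.1804, 0.2491]
tool_rot: [[0.996, -0.089, 0.001], [-0.089, -0.996, -0.0], [0.001, 0.0, -1.0]]
wrist_force: [0.0, -0.2, -0.0]
width: -0.002
```

```bash
python3 - <<'E'
from h import *
s=bot.state(); print(s["clock"],s["eef_pos"],s["wrist_force"])
im,P,K,R,t=grab("scene")
cv2.imwrite("pics/s1.png",cv2.resize(im[150:290,100:380,::-1],None,fx=2.8,fy=2.8,interpolation=cv2.INTER_CUBIC))
E
```

```text
1.85 [ 0.52581142 -0.18044728  0.2491483 ] [ 0.02692256 -0.1792853  -0.00551629]
```

View pics/s1.png

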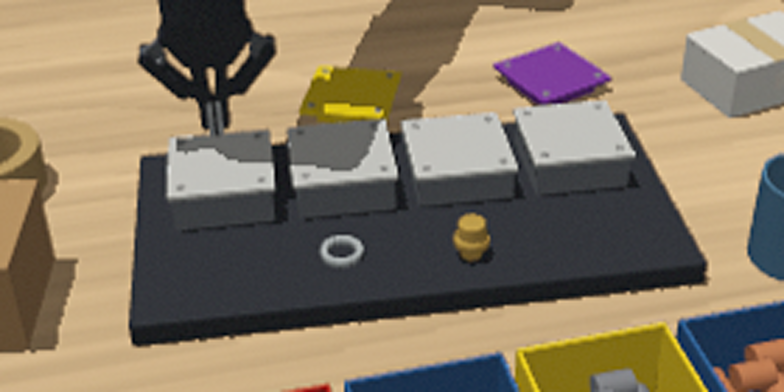

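The closed fingertip at (215,125) stands just above the front edge of the leftmost cover in this crop, which is cover_4. It is about 10 mm up, so I'll descend gently.

>>> drive_tool(series=[{"fingers": 1,"x": 0,"y": 0,"z": -4,"spin": 0},{"fingers": 1,"x": 0,"y": 0,"z": -3,"spin": 0},{"fingers": 1,"x": 0,"y": 0,"z": -1,"spin": 0},{"fingers": 1,"x": 0,"y": 0,"z": 0,"spin": 0},{"fingers": 1,"x": 0,"y": 0,"z": 0,"spin": 0}])

```text
clock: 2.32
eef_pos: [0.5256, -0.1802, 0.2407]
tool_rot: [[0.996, -0.089, -0.0], [-0.089, -0.996, -0.0], [-0.0, 0.0, -1.0]]
wrist_force: [-0.3, 0.2, -0.8]
width: -0.0
```

>>> drive_tool(series=[{"fingers": 1,"x": 0,"y": 0,"z": -1,"spin": 0},{"fingers": 1,"x": 0,"y": 0,"z": 0,"spin": 0},{"fingers": 1,"x": 0,"y": 0,"z": 0,"spin": 0}])

```text
clock: 2.57
eef_pos: [0.5257, -0.1803, 0.2398]
tool_rot: [[0.996, -0.089, 0.0], [-0.089, -0.996, -0.0], [0.0, 0.0, -1.0]]
wrist_force: [0.1, -0.2, -0.1]
width: 0.002
```

>>> drive_tool(series=[{"fingers": 1,"x": 0,"y": 0,"z": -1,"spin": 0},{"fingers": 1,"x": 0,"y": 0,"z": 0,"spin": 0},{"fingers": 1,"x": 0,"y": 0,"z": 0,"spin": 0}])

```text
clock: 2.82
eef_pos: [0.5257, -0.1803, 0.2388]
tool_rot: [[0.996, -0.089, 0.0], [-0.089, -0.996, -0.0], [0.0, 0.0, -1.0]]
wrist_force: [-0.9, 0.3, -0.8]
width: -0.0
```

>>> drive_tool(series=[{"fingers": 1,"x": 0,"y": 0,"z": -0.5,"spin": 0},{"fingers": 1,"x": 0,"y": 0,"z": 0,"spin": 0},{"fingers": 1,"x": 0,"y": 0,"z": 0,"spin": 0}])

```text
clock: 3.07
eef_pos: [0.5257, -0.1803, 0.2382]
tool_rot: [[0.996, -0.089, -0.0], [-0.089, -0.996, -0.0], [-0.0, 0.0, -1.0]]
wrist_force: [-0.8, 0.4, 0.3]
width: 0.002
```

>>> drive_tool(series=[{"fingers": 1,"x": 0,"y": 0,"z": -0.5,"spin": 0},{"fingers": 1,"x": 0,"y": 0,"z": 0,"spin": 0},{"fingers": 1,"x": 0,"y": 0,"z": 0,"spin": 0}])

```text
clock: 3.32
eef_pos: [0.5256, -0.1803, 0.2377]
tool_rot: [[0.996, -0.089, -0.0], [-0.089, -0.996, -0.0], [-0.0, 0.0, -1.0]]
wrist_force: [0.1, -0.4, 1.0]
width: -0.002
```

>>> drive_tool(series=[{"fingers": 1,"x": 0,"y": 0,"z": -0.5,"spin": 0},{"fingers": 1,"x": 0,"y": 0,"z": 0,"spin": 0},{"fingers": 1,"x": 0,"y": 0,"z": 0,"spin": 0}])

```text
clock: 3.57
eef_pos: [0.5257, -0.1803, 0.2372]
tool_rot: [[0.996, -0.089, -0.0], [-0.089, -0.996, -0.0], [-0.0, 0.0, -1.0]]
wrist_force: [-0.1, -0.1, 0.3]
width: 0.004
```

>>> drive_tool(series=[{"fingers": 1,"x": 0,"y": 0,"z": -0.5,"spin": 0},{"fingers": 1,"x": 0,"y": 0,"z": 0,"spin": 0},{"fingers": 1,"x": 0,"y": 0,"z": 0,"spin": 0}])

```text
clock: 3.82
eef_pos: [0.5256, -0.1803, 0.237]
tool_rot: [[0.996, -0.089, -0.0], [-0.089, -0.996, -0.0], [-0.0, 0.0, -1.0]]
wrist_force: [-1.9, -0.1, 2.4]
width: 0.001
```

```bash
cat > tilt.py <<'E'
from h import *
# fit planes of the covers from both cameras
c={1:(591,151.5,64.3),2:(581.5,40.4,61.5),3:(571.6,-71.2,65.7),4:(562,-182.6,65.7)}
a=np.deg2rad(-5)
for n in("top","scene"):
    im,P,*_=grab(n); P=P*1000
    sat=cv2.cvtColor(im,cv2.COLOR_RGB2HSV)[...,1]
    for k,(x,y,z) in c.items():
        dx,dy=P[...,0]-x,P[...,1]-y
        lx=np.cos(a)*dx+np.sin(a)*dy; ly=-np.sin(a)*dx+np.cos(a)*dy
        m=(abs(lx)<44)&(abs(ly)<44)&(abs(P[...,2]-z)<12)
        if m.sum()<60: print(n,k,"few",m.sum());continue
        A=np.c_[lx[m],ly[m],np.ones(m.sum())];b=P[...,2][m]
        f=np.linalg.lstsq(A,b,rcond=None)[0]
        for _ in range(3):
            g=abs(A@f-b)<2.0; f=np.linalg.lstsq(A[g],b[g],rcond=None)[0]
        print(n,k,m.sum(),"slope x,y rad",np.round(f[:2],4),"z",round(f[2],2))
s=bot.state(); print(round(s["clock"],2),s["eef_pos"].round(4),s["wrist_force"].round(2),s["ft_torque"].round(3))
E
python3 tilt.py
```

```text
top 1 1002 slope x,y rad [0.0008 0.0001] z 64.33
top 2 996 slope x,y rad [-0.0053 -0.0015] z 61.47
top 3 996 slope x,y rad [-0.     -0.0025] z 65.9
top 4 203 slope x,y rad [0.1476 0.0159] z 65.97
scene 1 612 slope x,y rad [-0.0058 -0.0003] z 65.77
scene 2 630 slope x,y rad [0.0005 0.0029] z 62.9
scene 3 650 slope x,y rad [-0.0017 -0.0002] z 66.88
scene 4 647 slope x,y rad [0.1114 0.0033] z 67.65
3.92 [ 0.5256 -0.1803  0.2369] [-1.19  0.97  2.34] [0.018 0.233 0.027]
```

Cover_4 has tipped 0.11 to 0.15 rad in both cameras at about 2 N, while the others stay flat. This is the rocking cover. I'll lift off, check that it levels, and go over its middle.

>>> drive_tool(series=[{"fingers": 1,"x": 0,"y": 0,"z": 2,"spin": 0},{"fingers": 1,"x": 0,"y": 0,"z": 4,"spin": 0},{"fingers": 1,"x": 0,"y": 0,"z": 8,"spin": 0},{"fingers": 1,"x": 12,"y": -1,"z": 0,"spin": 0},{"fingers": 1,"x": 12,"y": -1,"z": 0,"spin": 0},{"fingers": 1,"x": 12,"y": 0,"z": 0,"spin": 0},{"fingers": 1,"x": 0,"y": 0,"z": 0,"spin": 0},{"fingers": 1,"x": 0,"y": 0,"z": 0,"spin": 0}])

```text
clock: 4.58
eef_pos: [0.5619, -0.1822, 0.2511]
tool_rot: [[0.996, -0.089, 0.0], [-0.089, -0.996, -0.0], [0.0, 0.0, -1.0]]
wrist_force: [-0.3, -0.7, -0.1]
width: 0.0
```

```bash
python3 tilt.py
```

```text
top 1 1000 slope x,y rad [ 0.0088 -0.0018] z 64.3
top 2 989 slope x,y rad [ 0.0019 -0.0054] z 61.38
top 3 995 slope x,y rad [0.0025 0.013 ] z 65.76
top 4 256 slope x,y rad [ 0.0132 -0.0049] z 65.71
scene 1 608 slope x,y rad [-0.004   0.0038] z 65.67
scene 2 636 slope x,y rad [-0.0025  0.0055] z 62.75
scene 3 648 slope x,y rad [-0.0022  0.005 ] z 66.86
scene 4 642 slope x,y rad [-0.0011 -0.0017] z 66.99
4.68 [ 0.5612 -0.1822  0.2508] [-0.07 -0.63 -0.38] [-0.07  -0.042 -0.037]
```

The cover is level again at its old height. Next I'll press the middle. Contact should come at TCP z ≈ 0.2385 and the home position at ≈ 0.2335.

>>> drive_tool(series=[{"fingers": 1,"x": 0,"y": 0,"z": -5,"spin": 0},{"fingers": 1,"x": 0,"y": 0,"z": -4,"spin": 0},{"fingers": 1,"x": 0,"y": 0,"z": -2,"spin": 0},{"fingers": 1,"x": 0,"y": 0,"z": -1,"spin": 0},{"fingers": 1,"x": 0,"y": 0,"z": -1,"spin": 0},{"fingers": 1,"x": 0,"y": 0,"z": 0,"spin": 0},{"fingers": 1,"x": 0,"y": 0,"z": 0,"spin": 0}])

```text
clock: 5.27
eef_pos: [0.5611, -0.1821, 0.2389]
tool_rot: [[0.996, -0.089, -0.001], [-0.089, -0.996, 0.0], [-0.001, 0.0, -1.0]]
wrist_force: [-4.1, 1.0, 6.3]
width: -0.002
```

>>> drive_tool(series=[{"fingers": 1,"x": 0,"y": 0,"z": -1,"spin": 0},{"fingers": 1,"x": 0,"y": 0,"z": 0,"spin": 0},{"fingers": 1,"x": 0,"y": 0,"z": 0,"spin": 0}])

```text
clock: 5.52
eef_pos: [0.5611, -0.1821, 0.2381]
tool_rot: [[0.996, -0.089, -0.001], [-0.089, -0.996, 0.0], [-0.001, 0.0, -1.0]]
wrist_force: [-4.4, 2.1, 8.2]
width: -0.003
```

>>> drive_tool(series=[{"fingers": 1,"x": 0,"y": 0,"z": -1,"spin": 0},{"fingers": 1,"x": 0,"y": 0,"z": 0,"spin": 0},{"fingers": 1,"x": 0,"y": 0,"z": 0,"spin": 0}])

```text
clock: 5.77
eef_pos: [0.5611, -0.1821, 0.2373]
tool_rot: [[0.996, -0.089, -0.001], [-0.089, -0.996, 0.0], [-0.001, 0.0, -1.0]]
wrist_force: [-4.3, 2.0, 8.4]
width: 0.002
```

>>> drive_tool(series=[{"fingers": 1,"x": 0,"y": 0,"z": -1,"spin": 0},{"fingers": 1,"x": 0,"y": 0,"z": 0,"spin": 0},{"fingers": 1,"x": 0,"y": 0,"z": 0,"spin": 0}])

```text
clock: 6.02
eef_pos: [0.5611, -0.1821, 0.2363]
tool_rot: [[0.996, -0.089, -0.001], [-0.089, -0.996, 0.0], [-0.001, 0.0, -1.0]]
wrist_force: [-4.0, 1.6, 9.0]
width: 0.002
```

```bash
python3 tilt.py
```

```text
top 1 1004 slope x,y rad [-0.0048 -0.0002] z 64.33
top 2 997 slope x,y rad [-0.0011 -0.0032] z 61.66
top 3 998 slope x,y rad [0.0008 0.0016] z 65.63
top 4 243 slope x,y rad [-0.0012  0.0021] z 61.79
scene 1 609 slope x,y rad [-0.0006 -0.0014] z 65.79
scene 2 619 slope x,y rad [-0.0015 -0.0025] z 62.81
scene 3 656 slope x,y rad [ 0.0019 -0.0031] z 66.87
scene 4 594 slope x,y rad [0.0007 0.0034] z 63.57
6.12 [ 0.5611 -0.1821  0.2363] [-3.45  1.44  7.51] [0.189 0.702 0.005]
```

The cover is level and sinking smoothly, by about 3.5 mm so far. I'll keep going until it stops on the rim.

>>> drive_tool(series=[{"fingers": 1,"x": 0,"y": 0,"z": -1,"spin": 0},{"fingers": 1,"x": 0,"y": 0,"z": 0,"spin": 0},{"fingers": 1,"x": 0,"y": 0,"z": -1,"spin": 0},{"fingers": 1,"x": 0,"y": 0,"z": 0,"spin": 0},{"fingers": 1,"x": 0,"y": 0,"z": 0,"spin": 0}])

```text
clock: 6.53
eef_pos: [0.5611, -0.1821, 0.2349]
tool_rot: [[0.996, -0.089, -0.001], [-0.089, -0.996, -0.0], [-0.001, 0.0, -1.0]]
wrist_force: [-5.5, 1.0, 10.5]
width: -0.002
```

>>> drive_tool(series=[{"fingers": 1,"x": 0,"y": 0,"z": -1,"spin": 0},{"fingers": 1,"x": 0,"y": 0,"z": 0,"spin": 0},{"fingers": 1,"x": 0,"y": 0,"z": 0,"spin": 0}])

```text
clock: 6.78
eef_pos: [0.5611, -0.1821, 0.2349]
tool_rot: [[0.996, -0.089, -0.001], [-0.089, -0.996, -0.0], [-0.001, 0.0, -1.0]]
wrist_force: [-6.8, 2.9, 14.1]
width: 0.002
```

It has stopped, and the force is rising without motion (14 N). I'll add a little more and verify.

>>> drive_tool(series=[{"fingers": 1,"x": 0,"y": 0,"z": -1,"spin": 0},{"fingers": 1,"x": 0,"y": 0,"z": 0,"spin": 0},{"fingers": 1,"x": 0,"y": 0,"z": 0,"spin": 0},{"fingers": 1,"x": 0,"y": 0,"z": 0,"spin": 0}])

```text
clock: 7.12
eef_pos: [0.561, -0.1821, 0.2348]
tool_rot: [[0.996, -0.089, -0.0], [-0.089, -0.996, -0.0], [-0.0, 0.0, -1.0]]
wrist_force: [-9.1, 3.0, 17.6]
width: 0.0
```

```bash
python3 tilt.py; python3 - <<'E'
from h import *
im,P,K,R,t=grab("scene")
cv2.imwrite("pics/s2.png",cv2.resize(im[150:290,100:380,::-1],None,fx=2.8,fy=2.8,interpolation=cv2.INTER_CUBIC))
E
```

```text
top 1 1002 slope x,y rad [0.0025 0.0016] z 64.31
top 2 998 slope x,y rad [0.0023 0.0032] z 61.57
top 3 995 slope x,y rad [-0.0014  0.0031] z 65.73
top 4 238 slope x,y rad [-0.0022 -0.0055] z 61.09
scene 1 599 slope x,y rad [0.0019 0.0021] z 65.79
scene 2 628 slope x,y rad [-0.0017  0.0056] z 62.88
scene 3 661 slope x,y rad [-0.0012 -0.0008] z 66.87
scene 4 603 slope x,y rad [-0.0041  0.    ] z 62.12
7.22 [ 0.561  -0.1821  0.2348] [-7.85  3.45 17.58] [ 0.574  1.495 -0.048]
```

View pics/s2.png

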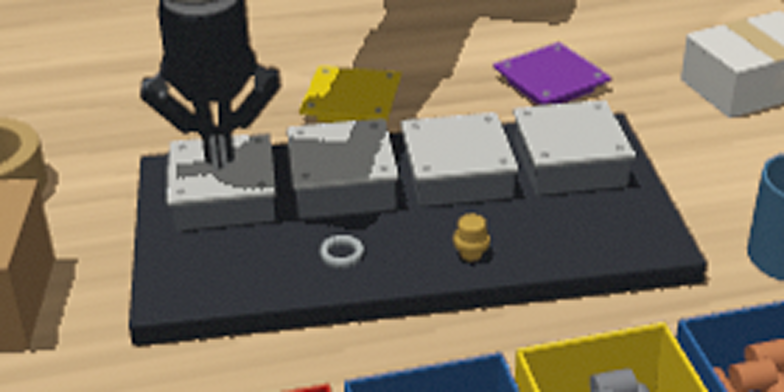

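The fingertip at (218,160) holds cover_4 in its middle. The cover is level, about 5 mm lower than at the start, and no longer gives at 17.6 N, so I'm handing in.

```bash
python3 -c "
from rig import bot
print(bot.finish_job())
s=bot.state();print(s['eef_pos'],s['wrist_force'])"
```

```text
the job is handed in; nothing more can be done
None
the job is handed in; nothing more can be done
```

Cover_4, the rightmost, was the one that rocked, and it is now pressed home with the closed fingertip still holding it down.

- **Finding it:** It was the first cover I tried. A press of about 2 N near its front edge tipped it 0.11 rad in the scene camera and 0.15 rad in the top camera. It levelled again when released. I didn't press the other three.
- **Pressing it home:** I pressed its middle until it stopped giving. Both cameras show it level and 4.6–4.9 mm lower than at the start, about the 5 mm expected. The force rose from about 10 N to 17.6 N with no further sinking.
- **Discrepancies:** The cover sank gradually at about 8–9 N rather than dropping at more than 10 N. There was also a sideways force of about 8–9 N at the finger. The cover's fitted tilt stayed under 0.006 rad.
- **Other goods:** The other three covers measured unchanged. I touched nothing else. The clock read about 7.2 s at the last reading before I handed in, against the 48 s limit.
- **Refused call:** One move call was refused because its rows were incomplete, and nothing moved.

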